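# Confirm a two-line pick at the fittings store

## Robot

A 6-joint arm with a two-finger parallel gripper is mounted at the origin on the work surface. World frame = base frame: x ahead of the robot, y to its left, z up, the work surface at z = 0. Lengths are in m, angles in rad, forces in N, time in s.
With the tool pointing down it reaches from about 0.425 to 0.95 m from the base axis. Payload 3.5 kg.
Tool frame: the origin (TCP) lies midway between the tips of the shut fingers; the grasp point (between the pads) lies 19 mm behind it (ctrl.pinch_z is the distance from the TCP to the grasp point, in m); z points along the fingers, y is the line along which they close (so a half turn about z gives the same grasp; the last joint's range is limited). The gripper opens to 85 mm and grips with 20 to 120 N. Pads are 22 mm wide; open, the fingers measure 114 mm over their backs; the gripper's body (76 mm by 85 mm) begins 54 mm behind the grasp point. The pads swing forward as they close: fully open they stand 13 mm farther back than shut.
Start: joints at [1.031, 0.286, 1.577, -0, 1.279, -0.15], TCP at [0.256, 0.624, 0.231] pointing down, gripper open.
Joint ranges: [-2.77, 2.77], [-0.9, 2.22], [0.21, 2.48], [-1.53, 4.67], [0.24, 2.81], [-2.84, 2.84]. Speed limits (rad/s): [2.79, 2.79, 3.14, 3.14, 3.14, 3.14].

## Interface

Orientations are given as a unit quaternion [x, y, z, w].
In Python, from plant import get_state, viewer, sign_off, ctrl gives the robot as it stands. The module is installed in compiled form; this text tells all that it offers.
- The arm moves only by the shell command python3 -m handwheel 'ROWS' [FORCE]. ROWS is JSON, a list that holds one entry, the list of rows, each a list of 5 numbers: the finger opening in m, from 0 to 0.0854, then the shift along the tool's x, y, z in m, then the turn about the tool's z in degrees. In form: [[[claw, x, y, z, spin], ...]]. A call has 1 to 12 rows; each row shifts and turns the commanded pose from where the row before left it, along the tool's axes as they then stand; what a row does not reach is not made up. A row lasts 1/12 s, in which the tool goes at most 41.7 mm and 7.16 degrees, less where a joint would pass 70% of its speed; a pose out of reach is approached as far as the arm can. A call is refused whole if a number of a shift passes 0.0417 or a number of a turn 7.16, either way. A call with a gripper value outside its range is refused whole. The fingers move at their own pace and stop on an object; FORCE is the grip in N (left out, the last holds). Time passes only in rows, so rows that do not move let the fingers close. It gives the time, the measured TCP pose, the force, the opening and the grip force at its end, in the units of the state.
- get_state(): the state, without advancing time (a new reading comes with each control period).
- viewer.read_camera(name): name is "side" or "top"; returns the picture (420x560x3 uint8, blue, green, red); there is no depth.
- viewer.camera_params(name): a dict with "fov_y" (degrees; the focal length in pixels is half the picture's height over the tangent of half this angle, whatever the lens; pixels are square), "cx", "cy" (the principal point, pixels), "xyz" and "attitude" of the camera in the world. Camera axes: x right, y up, looking along -z (the intrinsics and any distortion apply to the point x, -y, -z); pixel columns grow to the right and rows downward; lengths in m; the calibration is good to about 2 mm. A picture is of the moment at which its call begins. camera_params takes no time and is no camera call.
- sign_off(): hands the job in; it is judged then, once.
Trained networks look in the newest picture that a camera, given by its name, has taken for a name from the list of things; names that differ only in an ending like _2 or _b are one class to them, and where a whole thing is asked for, a point or a joint stands for the part that bears it (a point fixed in the world has none). Each returns a list of dicts, best first, with "confidence" (0 to 1); they miss things now and then, are a little off and sometimes report something else, mostly with a low value. They report only what shows in the picture. A call takes as long as a camera call. They do not tell look-alikes from the thing itself.
- viewer.look_for(camera, name): "extent" ([left, top, width, height] as shares, 0 to 1, of the picture: columns of its width, rows of its height, round what is visible of it).
- viewer.outline_of(camera, name): "mask" (420x560 bool, what is visible of it) and "extent" ([left, top, width, height] as shares, 0 to 1, of the picture: columns of its width, rows of its height, round what is visible of it).
- viewer.pinpoint(camera, name): "xy" ([column, row] as shares, 0 to 1, of the picture: columns of its width, rows of its height: a listed point, or the origin of a listed thing).
The state is a dict: "time": time; "qpos": joint angles; "dq": joint speeds; "joint_efforts": joint torques, N m; "eef_pos": TCP position; "tcp_rot": TCP orientation; "contact_force": force on the tool from outside, world axes, zero at the start; "wrist_torque": the same for the moment, N m; "opening": opening from 0.0 (shut) to 1.0 (fully open); "finger_force": force on a finger pad.
Only numpy, scipy, OpenCV 4.12 (cv2) and the standard library are available. Lean on these libraries where they do the work, as an engineer would, in place of code of your own. Each camera call takes 0.05 s, during which the arm holds its last target. There are 200 camera calls.

## Task

Book this pick in the right order, using closed fingers: press the yellow half of the rocker in front of the bin with the brass valve fully down so that it stays switched on, then do the same at the bin with the grey tee, and then press the green key on the terminal fully down and let it come back up. Leave the rocker at the bin with the black elbow off and the red key unpressed, and do not move or lift any of the fittings or other things standing about.

Things in the scene. Friction and masses are not known exactly. Their poses are not given: they have to be found in the camera images.
- paddle_valve (a joint): rocker switch in front of the bin that holds a brass ball valve with a red lever handle: angle of its paddle, rad. 0 = off (the near half, with the yellow patch, is up; starts at 0 to 0.03), 0.36 = on, at its stop (near half down). No spring: friction holds it where it is left; pushing the patch down takes about 1.5 N at its middle, 3 N at its inner edge, until the stop.
- press_valve (a point): top of that white paddle (valve bin) at the middle of the yellow patch: press here straight down. It moves with the paddle: about 69 mm above the table when off, 61 mm when on (8.6 mm stroke; about 6.5 for a flat fingertip, whose inner edge bears at the end). Paddle 76 x 44 x 10 mm; patch 26 x 36 mm, 24 mm from the pivot on the robot's side; black box under it 94 x 64 mm, its top 46 mm up.
- station_valve: fixed pick station: black rocker box, and behind it an open blue bin with a brass ball valve with a red lever handle lying in it. Origin on the table under the paddle's pivot; x points from the rocker to the bin, z up. The bin is 150 (x) x 100 (y) x 79 mm high, from x = 75 to x = 225 mm, lower at its front. The order of stations and terminal along y varies.
- paddle_tee (a joint): rocker switch in front of the bin that holds a grey pipe tee with white sockets: angle of its paddle, rad. 0 = off (the near half, with the yellow patch, is up; starts at 0 to 0.03), 0.36 = on, at its stop (near half down). No spring: friction holds it where it is left; pushing the patch down takes about 1.5 N at its middle, 3 N at its inner edge, until the stop.
- press_tee (a point): top of that white paddle (tee bin) at the middle of the yellow patch: press here straight down. It moves with the paddle: about 69 mm above the table when off, 61 mm when on (8.6 mm stroke; about 6.5 for a flat fingertip, whose inner edge bears at the end). Paddle 76 x 44 x 10 mm; patch 26 x 36 mm, 24 mm from the pivot on the robot's side; black box under it 94 x 64 mm, its top 46 mm up.
- station_tee: fixed pick station: black rocker box, and behind it an open blue bin with a grey pipe tee with white sockets lying in it. Origin on the table under the paddle's pivot; x points from the rocker to the bin, z up. The bin is 150 (x) x 100 (y) x 79 mm high, from x = 75 to x = 225 mm, lower at its front. The order of stations and terminal along y varies.
- paddle_elbow (a joint): rocker switch in front of the bin that holds a black pipe elbow: angle of its paddle, rad. 0 = off (the near half, with the yellow patch, is up; starts at 0 to 0.03), 0.36 = on, at its stop (near half down). No spring: friction holds it where it is left; pushing the patch down takes about 1.5 N at its middle, 3 N at its inner edge, until the stop.
- press_elbow (a point): top of that white paddle (elbow bin) at the middle of the yellow patch: press here straight down. It moves with the paddle: about 69 mm above the table when off, 61 mm when on (8.6 mm stroke; about 6.5 for a flat fingertip, whose inner edge bears at the end). Paddle 76 x 44 x 10 mm; patch 26 x 36 mm, 24 mm from the pivot on the robot's side; black box under it 94 x 64 mm, its top 46 mm up.
- station_elbow: fixed pick station: black rocker box, and behind it an open blue bin with a black pipe elbow lying in it. Origin on the table under the paddle's pivot; x points from the rocker to the bin, z up. The bin is 150 (x) x 100 (y) x 79 mm high, from x = 75 to x = 225 mm, lower at its front. The order of stations and terminal along y varies.
- terminal: fixed grey terminal box, 150 (x) x 80 (y) x 45 mm high, with a green and a red round push button on its top and a dark display strip between. Origin on the table under its centre, x away from the robot, z up. Green at x = -40 mm, red at x = +46 mm.
- green_key (a joint): travel of the green button (order-complete key, on the robot's side of the terminal), m: 0 = up, 0.006 = fully down; a spring returns it, 1.5 N at the start of the stroke, 5 N fully down
- green_key_top (a point): centre of the top of the green button, 32 mm across, 63 mm above the table when up; black collar 44 mm across, 57 mm above the table
- red_key (a joint): travel of the red button (cancel key, on the far side of the terminal), m: 0 = up, 0.006 = fully down; a spring returns it, 1.5 N at the start of the stroke, 5 N fully down
- red_key_top (a point): centre of the top of the red button, 32 mm across, 63 mm above the table when up; black collar 44 mm across, 57 mm above the table
- valve: loose brass ball valve with a red lever handle, about 95 x 32 x 50 mm, lying in its bin; origin at its underside. Not part of the job: leave where it is.
- tee: loose grey pipe tee with white sockets, 90 x 58 x 36 mm, lying in its bin; origin at its underside. Not part of the job: leave where it is.
- elbow: loose black pipe elbow, legs 52 mm, 36 mm high, lying in its bin; origin at its underside. Not part of the job: leave where it is.
- coupling: loose copper coupling standing among the stations, 42 mm across, 52 mm high; origin at its underside. Not part of the job: leave where it is.
- tape: loose yellow tape measure standing among the stations, 66 x 36 x 60 mm; origin at its underside. Not part of the job: leave where it is.
- wrench: loose steel wrench lying on the table, about 180 mm long, along x; origin at its underside. Not part of the job: leave where it is.
- primer: loose can with an orange label at the left, 72 mm across, 100 mm high; origin at its underside. Not part of the job: leave where it is.
- collar: loose orange pipe collar at the right, 60 mm across, 25 mm high; origin at its underside. Not part of the job: leave where it is.
There are look-alikes about, which are no part of the job. Of the things that look like the terminal, the middle-sized one is meant.

How it is judged:
By the outcome, as a careful person would: the job done as asked, in the order asked, and still so for the second after the job is handed in, with the robot touching nothing.
It also fails if it takes over 46 s, if anything falls off the work surface, if the arm or the gripper's body presses on something with over 40 N, if the wrist force passes 120 N, or if a joint passes its speed limit or range.

## Working session

There is one attempt and no reset: what is moved stays moved. The work goes in short steps, Python scripts to look and compute and a shell command to move; the robot and the scene stay as the last step left them, time stands still between calls to the robot, and variables do not carry over. Pictures are saved under pics/ and viewed, at most 10 in all, crops included, and the job is handed in when it is done.

```bash
mkdir -p pics
python3 - <<'E'
from plant import get_state, viewer, ctrl
import cv2
for n in("top","side"):
    im=viewer.read_camera(n); cv2.imwrite(f"pics/{n}0.png",im); print(n,viewer.camera_params(n))
    for k in("press_valve","press_tee","press_elbow","green_key_top","red_key_top","terminal","valve","tee","elbow"):
        print(k,[(round(d["xy"][0]*560),round(d["xy"][1]*420),round(d["confidence"],2)) for d in viewer.pinpoint(n,k)])
s=get_state();print(s)
E
```

```text
top {'fov_y': 42.00823850692021, 'cx': 282.2564155535654, 'cy': 210.91469286361936, 'xyz': array([ 0.09460928, -0.00377402,  1.69401639]), 'attitude': array([-0.07689266,  0.07944641,  0.71670282, -0.68855853])}
press_valve [(307, 204, 0.65)]
press_tee [(180, 205, 0.94), (372, 161, 0.69), (302, 198, 0.6)]
press_elbow [(369, 204, 0.82), (416, 180, 0.18)]
green_key_top [(175, 322, 0.72), (243, 197, 0.45), (381, 256, 0.41)]
red_key_top [(373, 236, 0.53), (242, 174, 0.52), (175, 277, 0.46)]
terminal [(181, 303, 0.93), (245, 192, 0.83), (374, 253, 0.75), (243, 173, 0.32)]
valve [(304, 155, 0.79), (244, 199, 0.64), (245, 192, 0.29)]
tee [(183, 155, 0.74), (217, 238, 0.23)]
elbow [(373, 160, 0.59), (140, 228, 0.4)]
side {'fov_y': 49.332965436013524, 'cx': 290.1528018630085, 'cy': 202.4825305511623, 'xyz': array([-0.122191  , -0.80877094,  0.88869554]), 'attitude': array([ 0.40072482, -0.12150906, -0.28312349,  0.86284196])}
press_valve [(319, 206, 0.59)]
press_tee [(250, 148, 0.73)]
press_elbow [(366, 252, 0.93)]
green_key_top [(320, 297, 0.55), (286, 175, 0.4), (412, 249, 0.39), (437, 294,
[... 260 characters left out ...]
69)]
{'time': 1.0, 'qpos': array([ 1.03102369e+00,  2.86279359e-01,  1.57670172e+00,  1.36761758e-05,
        1.27857281e+00, -1.49979792e-01]), 'dq': array([-0.0003542 ,  0.00098752,  0.00139524,  0.00042432, -0.00304757,
        0.00061299]), 'joint_efforts': array([ 1.22595388e-04, -4.05973005e+01, -2.92945254e+01, -1.81631367e-04,
        5.04291911e-04, -8.13566174e-06]), 'eef_pos': array([0.25645098, 0.62437807, 0.23133771]), 'tcp_rot': array([1.93666853e-01, 9.81067352e-01, 2.04523583e-05, 3.89225716e-07]), 'contact_force': array([-0.24052755, -0.48207801, -0.10499332]), 'wrist_torque': array([-0.01645805,  0.01683014, -0.01255751]), 'finger_force': 0.0, 'opening': 1.0004699228234015}
```

View pics/top0.png

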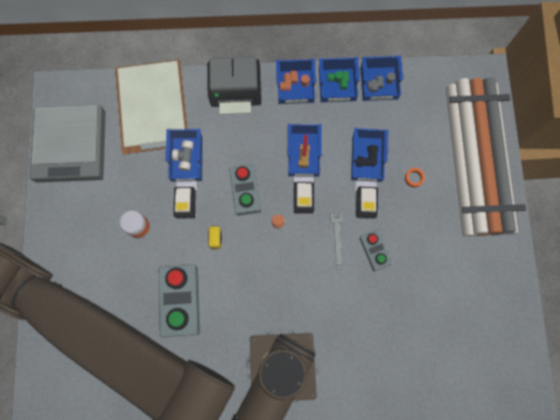

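View pics/side0.png

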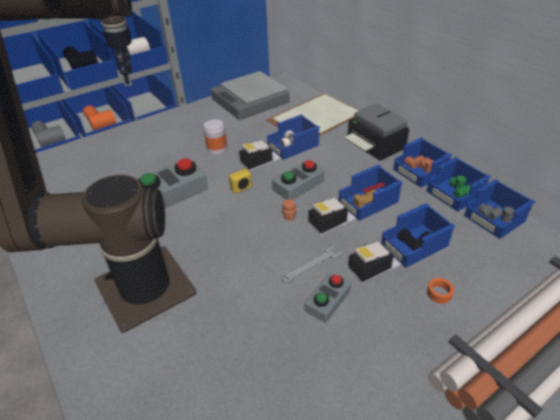

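The top view shows three terminal look-alikes, at (178,300) large, (245,190) middle and (374,251) small, so the middle one at (245,190) is the right one. Its green key is at (246,200). The rockers sit at valve (304,200), tee (184,205) and elbow (368,205). Next I'll segment and triangulate, with one close crop to check.

```bash
cat > h.py <<'E'
import numpy as np, cv2
from scipy.spatial.transform import Rotation as R
from plant import get_state, viewer, ctrl
def ray(n,px):
    p=viewer.camera_params(n); f=210/np.tan(np.radians(p["fov_y"]/2))
    d=R.from_quat(p["attitude"]).apply([(px[0]-p["cx"])/f,-(px[1]-p["cy"])/f,-1]); return np.array(p["xyz"]),d
def onz(n,px,z):
    c,d=ray(n,px); return c+d*(z-c[2])/d[2]
def proj(n,X):
    p=viewer.camera_params(n); f=210/np.tan(np.radians(p["fov_y"]/2))
    v=R.from_quat(p["attitude"]).inv().apply(np.array(X)-p["xyz"]); return np.array([p["cx"]-f*v[0]/v[2],p["cy"]+f*v[1]/v[2]])
def tri(a,b):
    (c1,d1),(c2,d2)=ray("top",a),ray("side",b)
    t=np.linalg.lstsq(np.c_[d1,-d2],c2-c1,rcond=None)[0]; p,q=c1+d1*t[0],c2+d2*t[1]
    return (p+q)/2,np.linalg.norm(p-q)
def blobs(im,col,amin=8):
    h=cv2.cvtColor(im,cv2.COLOR_BGR2HSV)
    lo,hi={"yellow":((20,120,120),(34,255,255)),"green":((45,90,40),(85,255,255)),"red":((0,170,90),(5,255,255)),"white":((0,0,150),(40,60,255))}[col]
    n,l,s,c=cv2.connectedComponentsWithStats(cv2.inRange(h,lo,hi))
    return [(c[i].round(1).tolist(),int(s[i,4])) for i in range(1,n) if s[i,4]>=amin]
E
python3 - <<'E'
from h import *
T,S=cv2.imread("pics/top0.png"),cv2.imread("pics/side0.png")
for c in("yellow","green"): print(c,"T",blobs(T,c),"\n S",blobs(S,c))
for nm,px in dict(bigL=[(160,267),(160,336)],mid=[(239,165),(247,214)],small=[(369,233),(382,269)]).items():
    a,b=[onz("top",p,.045) for p in px]; print(nm,np.linalg.norm(a-b).round(3))
a=cv2.resize(T[120:280,150:400],None,fx=3,fy=3,interpolation=cv2.INTER_CUBIC)
cv2.imwrite("pics/crop.png",a)
E
```

```text
yellow T [([304.1, 200.7], 69), ([181.3, 205.7], 68), ([368.3, 205.2], 65), ([214.2, 236.8], 235)] 
 S [([249.0, 145.8], 25), ([239.2, 178.8], 262), ([321.8, 206.3], 49), ([364.9, 251.9], 70)]
green T [([339.6, 78.2], 219), ([216.1, 94.6], 17), ([245.9, 198.9], 94), ([380.7, 258.1], 55), ([175.8, 318.5], 210)] 
 S [([288.3, 175.5], 71), ([147.6, 179.1], 145), ([459.8, 185.7], 271), ([321.1, 297.3], 88)]
bigL 0.203
mid 0.16
small 0.116
```

View pics/crop.png

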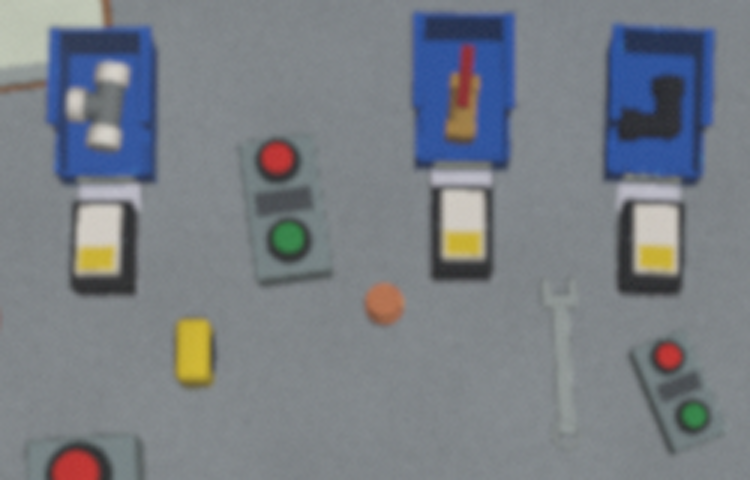

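Run:
```python
from h import *
P=dict(valve=((304.1,200.7),(321.8,206.3),.069),tee=((181.3,205.7),(249,145.8),.069),elbow=((368.3,205.2),(364.9,251.9),.069),green=((245.9,198.9),(288.3,175.5),.063),small_green=((380.7,258.1),(321.1,297.3),.04))
for k,(a,b,z) in P.items():
    X,e=tri(a,b); print(k,X.round(4),"gap",round(e,4),"top@z",onz("top",a,z).round(4),"side@z",onz("side",b,z).round(4))
# paddle axes: white+yellow box from top
T=cv2.imread("pics/top0.png"); h=cv2.cvtColor(T,cv2.COLOR_BGR2HSV)
s=get_state(); print(R.from_quat(s["tcp_rot"]).as_matrix().round(3))
print(proj("top",s["eef_pos"]),proj("side",s["eef_pos"]))
```

```text
valve [ 0.4905 -0.0853  0.0663] gap 0.0001 top@z [ 0.4898 -0.0851  0.069 ] side@z [ 0.4885 -0.0877  0.069 ]
tee [0.4901 0.2906 0.0661] gap 0.0005 top@z [0.4891 0.2902 0.069 ] side@z [0.4882 0.2867 0.069 ]
elbow [ 0.4685 -0.2808  0.0653] gap 0.0002 top@z [ 0.4678 -0.2802  0.069 ] side@z [ 0.4658 -0.2831  0.069 ]
green [0.5056 0.0933 0.0573] gap 0.0001 top@z [0.5041 0.093  0.063 ] side@z [0.5013 0.087  0.063 ]
small_green [ 0.3079 -0.3102  0.0415] gap 0.0001 top@z [ 0.308  -0.3105  0.04  ] side@z [ 0.3087 -0.3094  0.04  ]
[[-0.925  0.38   0.   ]
 [ 0.38   0.925  0.   ]
 [ 0.     0.    -1.   ]]
[ 44.73022749 281.57501339] [129.46271396  81.91476129]
```

```bash
python3 -m handwheel '[[[0,0,0,0,-5.6],[0,0,0,0,-5.6],[0,0,0,0,-5.6],[0,0,0,0,-5.5],[0,-0.028,-0.028,0,0],[0,-0.028,-0.028,0,0],[0,-0.028,-0.028,0,0],[0,-0.028,-0.028,0,0],[0,-0.028,-0.028,0,0],[0,-0.028,-0.028,0,0],[0,-0.028,-0.028,0,0],[0,-0.028,-0.028,0,0]]]' 40
```

```text
time: 2.0
eef_pos: [0.4814, 0.3987, 0.2316]
tcp_rot: [0.0, 1.0, 0.0, 0.0]
contact_force: [0.5, 0.6, 1.1]
opening: 0.003
finger_force: 0.0
```

```bash
python3 -m handwheel '[[[0,0,-0.04,0,0],[0,0,-0.04,0,0],[0,0,-0.04,0,0],[0,0,-0.04,0,0],[0,0,-0.04,0,0],[0,0,-0.04,0,0],[0,0,-0.04,0,0],[0,0,-0.04,0,0],[0,0,-0.04,0,0],[0,0,-0.04,0,0],[0,0,-0.04,0,0],[0,0,0,0,0]]]'
```

```text
time: 3.0
eef_pos: [0.4801, -0.0457, 0.2319]
tcp_rot: [0.004, 1.0, -0.002, 0.001]
contact_force: [0.3, -0.4, 0.2]
opening: -0.002
finger_force: 0.0
```

```bash
python3 -m handwheel '[[[0,-0.008,-0.04,0,0],[0,0,0,0.035,0],[0,0,0,0.035,0],[0,0,0,0.035,0],[0,0,0,0.035,0],[0,0,0,0,0],[0,0,0,0,0]]]'
python3 - <<'E'
from h import *
for n,(u,v) in dict(top=(260,150),side=(270,150)).items():
    im=viewer.read_camera(n); cv2.imwrite(f"pics/{n}1.png",im); print(n,blobs(im,"yellow"),proj(n,get_state()["eef_pos"]))
    c=im[v:v+100,u:u+100]; cv2.imwrite(f"pics/{n}1c.png",cv2.resize(c,None,fx=4,fy=4,interpolation=cv2.INTER_CUBIC))
cv2.imwrite("pics/j1.png",np.hstack([cv2.imread("pics/top1c.png"),cv2.imread("pics/side1c.png")]))
E
```

```text
time: 3.58
eef_pos: [0.4866, -0.0789, 0.0899]
tcp_rot: [0.0, 1.0, 0.001, -0.002]
contact_force: [-0.1, 0.2, 0.6]
opening: -0.004
finger_force: 0.0
top [([181.3, 205.7], 68), ([368.3, 205.2], 66), ([214.2, 236.8], 234)] [302.60830589 199.30743011]
side [([249.0, 145.9], 26), ([239.1, 179.0], 273), ([321.9, 206.3], 49), ([365.0, 252.0], 71)] [320.64203506 197.75982488]
```

View pics/j1.png

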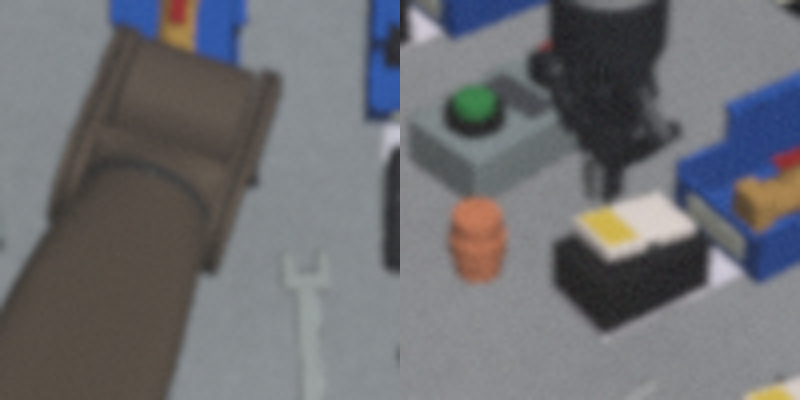

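The side view shows the tip at about (321,200), over the valve's yellow patch at (322,206). I'll centre y and go down.

```bash
python3 -m handwheel '[[[0,0,-0.007,0,0],[0,0,0,0.012,0],[0,0,0,0.006,0],[0,0,0,0.003,0],[0,0,0,0.003,0],[0,0,0,0.002,0],[0,0,0,0,0]]]'
```

```text
time: 4.27
eef_pos: [0.4882, -0.0869, 0.0655]
tcp_rot: [0.0, 1.0, -0.0, 0.0]
contact_force: [0.3, -0.5, -0.4]
opening: -0.001
finger_force: 0.0
```

```bash
python3 -m handwheel '[[[0,0,0,0.0015,0],[0,0,0,0.0015,0],[0,0,0,0,0]]]'; python3 -m handwheel '[[[0,0,0,0.001,0],[0,0,0,0.001,0],[0,0,0,0,0]]]'
```

```text
time: 4.52
eef_pos: [0.4878, -0.0868, 0.0623]
tcp_rot: [0.0, 1.0, -0.0, -0.0]
contact_force: [-2.5, -0.4, 2.5]
opening: -0.002
finger_force: 1.6
time: 4.77
eef_pos: [0.4879, -0.0869, 0.062]
tcp_rot: [0.0, 1.0, 0.0, -0.001]
contact_force: [-7.4, 0.6, 12.2]
opening: -0.005
finger_force: 7.0
```

```bash
python3 -m handwheel '[[[0,0,0,0.001,0],[0,0,0,0,0]]]'; python3 -m handwheel '[[[0,0,0,-0.01,0],[0,0,0,-0.03,0],[0,0,0,-0.04,0],[0,0,0.04,-0.01,0],[0,0,0.04,0,0],[0,0,0.04,0,0],[0,0,0.04,0,0],[0,0,0.04,0,0],[0,0,0.04,0,0],[0,0,0.04,0,0],[0,0,0.04,0,0],[0,0,0,0,0]]]'
python3 - <<'E'
from h import *
for n,(u,v) in dict(top=(255,150),side=(270,150)).items():
    im=viewer.read_camera(n); print(n,blobs(im,"yellow"))
    c=im[v:v+100,u:u+100]; cv2.imwrite(f"pics/{n}2c.png",cv2.resize(c,None,fx=4,fy=4,interpolation=cv2.INTER_CUBIC))
cv2.imwrite("pics/j2.png",np.hstack([cv2.imread("pics/top2c.png"),cv2.imread("pics/side2c.png")]))
E
```

```text
time: 4.93
eef_pos: [0.488, -0.0869, 0.0619]
tcp_rot: [-0.0, 1.0, 0.0, -0.001]
contact_force: [-9.1, 1.0, 18.2]
opening: 0.003
finger_force: 9.8
time: 5.93
eef_pos: [0.4877, 0.2393, 0.1496]
tcp_rot: [-0.003, 1.0, 0.002, 0.001]
contact_force: [-0.1, -0.3, 0.1]
opening: -0.0
finger_force: 0.0
top [([304.0, 201.9], 75), ([368.3, 205.2], 65), ([216.4, 234.6], 127)]
side [([249.0, 145.9], 26), ([239.2, 178.8], 263), ([321.1, 208.7], 62), ([364.9, 251.9], 70)]
```

View pics/j2.png

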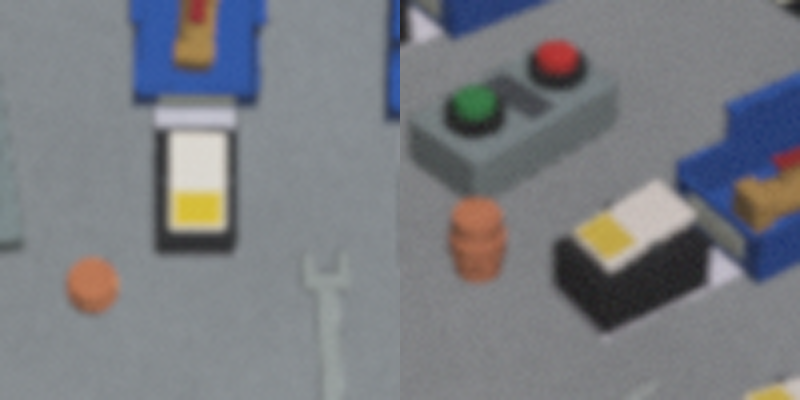

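The valve rocker is tilted on: its patch is at side (321,209), lower than before, and nothing else moved. Tee next.

```bash
python3 -m handwheel '[[[0,0,0.03,0,0],[0,0,0.022,0,0],[0,0,0,0.03,0],[0,0,0,0.03,0],[0,0,0,0,0],[0,0,0,0,0]]]'
```

```text
time: 6.53
eef_pos: [0.487, 0.2836, 0.0874]
tcp_rot: [0.001, 1.0, -0.001, -0.002]
contact_force: [1.0, -0.3, -0.0]
opening: 0.001
finger_force: 0.0
```

```bash
python3 -m handwheel '[[[0,-0.001,0.005,0,0],[0,0,0,0.012,0],[0,0,0,0.006,0],[0,0,0,0.002,0],[0,0,0,0.002,0],[0,0,0,0,0]]]';  python3 -m handwheel '[[[0,0,0,0.0015,0],[0,0,0,0.0015,0],[0,0,0,0.001,0],[0,0,0,0,0]]]'
```

```text
time: 7.03
eef_pos: [0.4892, 0.2902, 0.0672]
tcp_rot: [0.0, 1.0, -0.0, -0.0]
contact_force: [0.0, 0.2, -0.7]
opening: -0.0
finger_force: 0.0
time: 7.37
eef_pos: [0.4889, 0.2903, 0.0634]
tcp_rot: [0.0, 1.0, -0.0, -0.0]
contact_force: [-2.9, -0.0, 3.1]
opening: -0.002
finger_force: 1.7
```

```bash
python3 -m handwheel '[[[0,0,0,0.001,0],[0,0,0,0.001,0],[0,0,0,0.001,0],[0,0,0,0,0]]]'
```

```text
time: 7.7
eef_pos: [0.4888, 0.2904, 0.0622]
tcp_rot: [0.0, 1.0, -0.0, -0.001]
contact_force: [-9.1, -1.5, 12.5]
opening: 0.001
finger_force: 7.3
```

```bash
python3 -m handwheel '[[[0,0,0,0.001,0],[0,0,0,0,0]]]'; python3 -m handwheel '[[[0,0,0,-0.01,0],[0,0,0,-0.03,0],[0,0,0,-0.04,0],[0,0,-0.04,0,0],[0,0,-0.04,0,0],[0,0,-0.04,0,0],[0,0,-0.04,0,0],[0,-0.015,-0.038,0,0],[0,0,0,0,0],[0,0,0,0,0]]]'
python3 - <<'E'
from h import *
J=[]
for n,(u,v) in dict(top=(130,150),side=(220,110)).items():
    im=viewer.read_camera(n); print(n,blobs(im,"yellow"))
    J.append(cv2.resize(im[v:v+100,u:u+100],None,fx=4,fy=4,interpolation=cv2.INTER_CUBIC))
cv2.imwrite("pics/j3.png",np.hstack(J))
E
```

```text
time: 7.87
eef_pos: [0.4889, 0.2904, 0.0621]
tcp_rot: [0.0, 1.0, -0.0, -0.001]
contact_force: [-10.1, -2.6, 17.0]
opening: -0.001
finger_force: 9.6
time: 8.7
eef_pos: [0.5053, 0.0902, 0.1396]
tcp_rot: [0.002, 1.0, -0.0, 0.001]
contact_force: [-1.0, 0.0, -0.9]
opening: 0.0
finger_force: 0.0
top [([304.0, 201.9], 75), ([368.3, 205.2], 65), ([182.3, 206.9], 71), ([209.5, 229.8], 11)]
side [([248.7, 148.1], 34), ([239.3, 178.9], 267), ([321.1, 208.6], 64), ([365.0, 252.0], 71)]
```

View pics/j3.png

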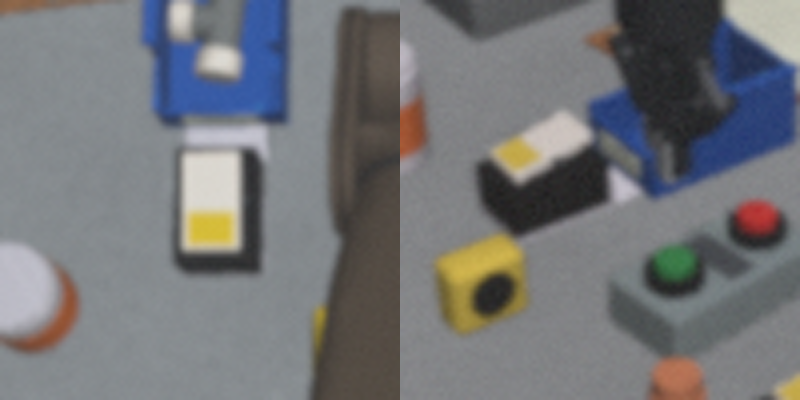

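The tee rocker is on, with its patch at side (249,148), down 2 px just like the valve's. Next is the green key at side (288,175).

```bash
python3 -m handwheel '[[[0,0,0.001,0.03,0],[0,0,0.001,0.03,0],[0,0,0,0.008,0],[0,0,0,0.003,0],[0,0,0,0,0],[0,0,0,0,0]]]'; python3 -m handwheel '[[[0,0,0,0.002,0],[0,0,0,0.002,0],[0,0,0,0,0]]]'
```

```text
time: 9.3
eef_pos: [0.5052, 0.0948, 0.0696]
tcp_rot: [-0.0, 1.0, -0.0, 0.001]
contact_force: [0.4, -0.2, 0.8]
opening: -0.001
finger_force: 0.0
time: 9.55
eef_pos: [0.5056, 0.0943, 0.0656]
tcp_rot: [0.0, 1.0, 0.0, 0.002]
contact_force: [0.8, 0.6, 2.2]
opening: 0.005
finger_force: 1.1
```

```bash
python3 -m handwheel '[[[0,0,0,0.002,0],[0,0,0,0.002,0],[0,0,0,0,0]]]'; python3 -m handwheel '[[[0,0,0,0.002,0],[0,0,0,0,0]]]'
```

```text
time: 9.8
eef_pos: [0.5056, 0.0943, 0.0612]
tcp_rot: [0.0, 1.0, 0.0, 0.002]
contact_force: [2.5, 2.1, 5.2]
opening: 0.002
finger_force: 2.3
time: 9.97
eef_pos: [0.5057, 0.0943, 0.0609]
tcp_rot: [0.0, 1.0, 0.0, 0.001]
contact_force: [-2.1, 1.9, 13.9]
opening: 0.001
finger_force: 7.0
```

```bash
python3 -m handwheel '[[[0,0,0,0.002,0],[0,0,0,0,0],[0,0,0,0,0]]]'
python3 - <<'E'
from h import *
s=get_state();print(s["eef_pos"],s["contact_force"],s["wrist_torque"],proj("side",s["eef_pos"]))
im=viewer.read_camera("side");print(blobs(im,"green"))
A=cv2.imread("pics/side0.png")
cv2.imwrite("pics/j4.png",np.hstack([cv2.resize(i[140:210,250:330],None,fx=5,fy=5,interpolation=cv2.INTER_CUBIC) for i in(A,im)]))
E
```

```text
time: 10.22
eef_pos: [0.5057, 0.0943, 0.0607]
tcp_rot: [0.0, 1.0, -0.0, 0.0]
contact_force: [-7.3, 0.7, 23.7]
opening: -0.001
finger_force: 12.0
[0.50574791 0.09434102 0.06069844] [-7.28474165  0.67066829 23.66736149] [ 0.18385116  1.25037086 -0.0479837 ] [288.08808712 174.40312828]
[([147.7, 179.2], 150), ([288.5, 177.4], 39), ([459.8, 185.6], 272), ([321.1, 297.3], 86)]
```

View pics/j4.png

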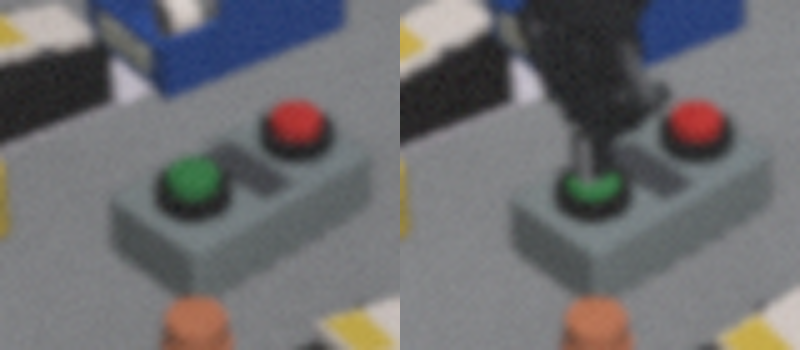

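The fingertip sits centred on the green key at (288,177), and the key is at a hard stop with 24 N. I'll let it up and check.

```bash
python3 -m handwheel '[[[0,0,0,-0.01,0],[0,0,0,-0.03,0],[0,0,0,-0.04,0],[0,0,0,-0.04,0],[0,0,0,-0.04,0],[0,0.03,0,0,0],[0,0.03,0,0,0],[0,0,0,0,0],[0,0,0,0,0],[0,0,0,0,0]]]'
python3 - <<'E'
from h import *
im=viewer.read_camera("side");print(blobs(im,"green"),blobs(im,"yellow"),blobs(im,"red"));cv2.imwrite("pics/f.png",im)
t=viewer.read_camera("top"); print(blobs(t,"yellow"))
A=cv2.imread("pics/side0.png");print(blobs(A,"red"))
E
```

```text
time: 11.1
eef_pos: [0.4439, 0.0941, 0.2157]
tcp_rot: [0.0, 1.0, -0.0, -0.0]
contact_force: [0.3, -1.0, 0.1]
opening: 0.001
finger_force: 0.0
[([288.5, 175.5], 68), ([147.6, 179.1], 146), ([459.7, 185.7], 271), ([321.2, 297.4], 85)] [([248.7, 148.1], 34), ([239.3, 178.9], 265), ([321.1, 208.7], 63), ([364.9, 251.9], 70)] [([184.1, 163.7], 86), ([308.8, 163.9], 33), ([335.9, 279.1], 42)]
[([304.0, 201.9], 75), ([368.3, 205.2], 66), ([182.4, 207.0], 69), ([209.9, 236.3], 36)]
[([184.2, 163.8], 85), ([308.8, 164.0], 31), ([336.0, 279.2], 45)]
```

View pics/f.png

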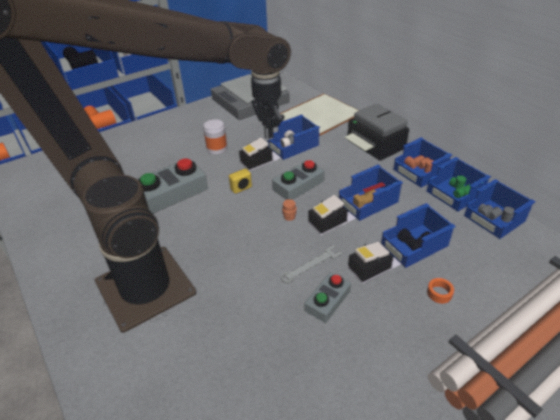

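The green key is back up at (288,175). The valve rocker at (321,209) and tee rocker at (249,148) are on, and the elbow rocker at (365,252) is unchanged. The loose items look unmoved.

```bash
python3 -c "from plant import sign_off; print(sign_off())"
```

```text
the job is handed in; nothing more can be done
None
```

I pressed the valve rocker on, then the tee rocker, then pressed and released the green key on the middle-sized terminal; the final pictures show the elbow rocker still off, the red key unpressed and nothing else moved, and the job was handed in at about 11 s of the 46 s allowed.

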